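# Lay two cartons on the packing lift

### The arm

A 6-joint arm with a two-finger parallel gripper is mounted at the origin on the work surface. World frame = base frame: x ahead of the robot, y to its left, z up, the work surface at z = 0. Lengths are in m, angles in rad, forces in N, time in s.
With the tool pointing down it reaches from about 0.4 to 0.825 m from the base axis. Payload 7 kg.
Tool frame: the origin (TCP) lies at the centre of the arm's flange, where the gripper is bolted on; the fingertips stand 178 mm ahead of it and the grasp point (between the pads) lies 159 mm ahead of it; z points along the fingers, y is the direction in which the jaws open and shut (so a half turn about z gives the same grasp; the last joint's range is limited). The gripper opens to 88 mm and grips with 3 to 60 N. Pads are 19 mm wide; open, the fingers measure 130 mm over their backs; the gripper's body (78 mm by 193 mm) begins 47 mm behind the grasp point.
Start: joints at [-0.943, 0.359, 0.012, 0, -1.224, -0.288], TCP at [0.225, -0.636, 0.405] pointing down, gripper open.
Joint ranges: [-3.07, 3.07], [-1.43, 2.12], [-1.02, 1.25], [-3.03, 1.67], [-3.05, -0], [-3.03, 3.03]. Speed limits (rad/s): [2.39, 2.39, 3.01, 3.14, 3.14, 3.14].

### API

Orientations are given as [roll, pitch, yaw] about the fixed x, y, z axes, in that order (R = Rz(yaw) Ry(pitch) Rx(roll)).
In Python, from station import * gives the robot as it stands.
- The arm moves only by the tool send_rows, never from a script. Its argument "motion" is a list of rows, each an object with "offset": the shift along the tool's x, y, z in cm, a list of three; "turn": the turn about the tool's z in degrees. In form: [{"offset": [x, y, z], "turn": turn}, ...]. A call has 1 to 8 rows; each row is the pose to reach, as a shift and turn from the pose commanded when the call began, along the tool's axes at that moment; what a row does not reach only later rows make up. A row lasts 1/10 s, in which the tool goes at most 50 mm and 8.59 degrees, less where a joint would pass 70% of its speed; a pose out of reach is approached as far as the arm can. A call with a gripper value outside its range is refused whole. "hand" is the opening, from -1 (shut) to 1 (fully open), set as the call begins (left out, the last holds). The fingers move at their own pace and stop on an object; "squeeze" is the grip in N (left out, the last holds). Time passes only in rows, so rows that repeat a pose let the fingers close. It gives the time, the measured TCP pose, the force and the opening at its end, in the units of the state.
- get_state(): the state, without advancing time (a new reading comes with each control period).
- grab_frame(name): name is "side" or "top" or "wrist"; returns a dict with "frame" (480x640x3 uint8, blue, green, red), "range_z" (480x640 float32, m along the optical axis (not along the pixel's ray), 0 where there is no reading), "vertical_fov" (degrees; the focal length in pixels is half the picture's height over the tangent of half this angle, whatever the lens; pixels are square), "cx", "cy" (the principal point, pixels), "k1" (the pictures are not rectified: a ray, as slopes to the right and down, at radius r is drawn at 1 + k1 r^2 times it, then the intrinsics apply), "cam_to_world" (4x4, takes a point from camera to world coordinates). Camera axes: x right, y up, looking along -z (the intrinsics and any distortion apply to the point x, -y, -z); pixel columns grow to the right and rows downward; lengths in m; the calibration is good to about 2 mm. A picture is of the moment at which its call begins.
- job_done(): hands the job in, once; it reports no verdict.
The state is a dict: "t": time; "q": joint angles; "qd": joint speeds; "joint_efforts": joint torques, N m; "eef_pos": TCP position; "ee_rot": TCP orientation; "force": force on the tool from outside, world axes, zero at the start; "moment": the same for the moment, N m; "width": finger opening in m.
Only numpy, scipy, OpenCV 4.12 (cv2) and the standard library are available. Lean on these libraries where they do the work, as an engineer would, in place of code of your own. Each camera call takes 0.05 s, during which the arm holds its last target. There are 200 camera calls.

### The job

Load the packing lift with the two cartons that stand upright on its decks, by pushing them over inwards, never lifting them: first topple the thicker one onto the sprung platform so that it lies on its broad side, and push it down with the platform until the platform is on its bottom stop. Then topple the slimmer one so that it lies flat on top of the first. Both must end lying lengthwise within the well and clear of both decks (slide them along if needed), the platform still right down; leave the other things on the bench alone.

Things in the scene. Friction and masses are not known exactly. Their poses are not given: they have to be found in the camera images.
- station: The packing lift, fixed to the bench: grey steel block 390 mm long (y), 170 wide (x), 90 high. In its middle an open well 210 mm (y) x 150 mm (x) with 10 mm side walls as high as the decks; at either end a flat deck (105 to 200 mm from the middle), 90 mm above the bench. Origin: centre of its underside; z up.
- lift (a joint): How far the platform in the well has sunk, m: 0 level with the decks, 0.066 on its bottom stop; starts 0 to 0.012 down. A light spring (70 N/m) lifts it, a friction brake (4 N) holds it: pushing it down with a carton on it takes 2 to 10 N, and it stays down under the carton. Unloaded it rises again.
- lift_top (a point): Centre of the platform's upper face (aluminium with a black rubber mat, 206 x 146 mm); moves down with it.
- thick_center (a point): The thicker cardboard carton, 62 mm thick, 100 mm wide, 180 mm tall, about 0.45 kg. Stands on either deck, broad sides across the station's y, square within 0.05 rad, inner face about 1 to 9 mm back from the well. Point: its centre, half-way up. Own axes, upright: x along its width, y through its thickness, z up towards its top end. With the platform on its stop its top lies 4 mm below the decks.
- slim_center (a point): The slimmer cardboard carton, 44 mm thick, 100 mm wide, 170 mm tall, about 0.30 kg. Stands on either deck, broad sides across the station's y, square within 0.05 rad, inner face about 10 to 18 mm back from the well. Point: its centre, half-way up. Own axes, upright: x along its width, y through its thickness, z up towards its top end.
- bin: Bystander: an open red plastic parts bin, 160 x 100 x 70 mm; origin at the centre of its underside
- prism: Bystander: a survey prism: yellow round head on a black foot, about 107 mm tall, foot 76 mm across; origin at the centre of its underside
- tape: Bystander: a roll of paper tape lying flat, 90 mm across, 48 mm high; origin at the centre of its underside
- battery: Bystander: a black battery block, 75 x 45 x 40 mm; origin at the centre of its underside
There are look-alikes about, which are no part of the job. Leave any pink or turquoise look-alike of the part that bears thick_center alone. Leave any yellow look-alike of the part that bears slim_center alone.

How it is judged:
By the outcome, as a careful person would: the job done as asked, in the order asked, and still so for the second after the job is handed in, with the robot touching nothing.
It also fails if it takes over 64 s, if anything falls off the work surface, if the arm or the gripper's body presses on something with over 40 N, if the wrist force passes 120 N, or if a joint passes its speed limit or range.

## Working session

There is one attempt and no reset: what is moved stays moved. The work goes in short steps, Python scripts to look and compute and a tool call to move; the robot and the scene stay as the last step left them, time stands still between calls to the robot, and variables do not carry over. Pictures are saved under pics/ and viewed, about 8 in all and at most 12, crops included, and the job is handed in when it is done.

Besides the shell and the picture viewer there is one more tool, called after "Emit:" as name(argument=value, ...) on one line, values as JSON. send_rows: Moves the arm, as the interface text tells. Its arguments: {"type":"object","properties":{"motion":{"type":"array"},"hand":{"type":"number"},"squeeze":{"type":"number"}},"required":["motion"]}

```bash
mkdir -p pics
cat > h.py <<'E'
from station import *
import numpy as np, cv2
def cloud(d):
    h,w=d["range_z"].shape; f=h/2/np.tan(np.radians(d["vertical_fov"])/2)
    u,v=np.meshgrid(np.arange(w),np.arange(h))
    K=np.array([[f,0,d["cx"]],[0,f,d["cy"]],[0,0,1]]); 
    p=cv2.undistortPoints(np.stack([u,v],-1).reshape(-1,1,2).astype(float),K,np.array([d["k1"],0,0,0,0.])).reshape(h,w,2)
    z=d["range_z"]; P=np.stack([p[...,0]*z,-p[...,1]*z,-z],-1)
    T=np.array(d["cam_to_world"]); W=P@T[:3,:3].T+T[:3,3]; W[z<=0]=np.nan
    return W
E
python3 - <<'E'
from h import *
ims=[]
for n in ("top","side"):
    d=grab_frame(n); np.savez(f"{n}0.npz",im=d["frame"],W=cloud(d)); cv2.imwrite(f"pics/{n}0.png",d["frame"])
    print(n,np.round(d["cam_to_world"],2).tolist(),d["vertical_fov"],d["k1"])
print(get_state())
E
```

```text
top [[0.02, 0.99, -0.15, 0.33], [-1.0, 0.02, 0.0, 0.01], [0.0, 0.15, 0.99, 1.61], [0.0, 0.0, 0.0, 1.0]] 45.9466768877843 -0.07783288762062854
side [[-0.69, -0.5, 0.53, 1.3], [0.73, -0.48, 0.49, 0.72], [0.01, 0.72, 0.69, 1.13], [0.0, 0.0, 0.0, 1.0]] 48.05682557552921 0.010636564764413716
{'t': 0.1, 'q': array([-9.42888285e-01,  3.59262878e-01,  1.11489721e-02, -2.90428083e-04,
       -1.22408746e+00, -2.88102791e-01]), 'qd': array([-0.00044241, -0.00148706,  0.00128694,  0.00143796, -0.00150578,
        0.00036721]), 'joint_efforts': array([-2.34384905e-03, -5.84161627e+01,  2.93747878e+01,  7.01560646e+00,
        1.01032850e-02, -6.46753597e-05]), 'eef_pos': array([ 0.22491382, -0.63623586,  0.40385267]), 'ee_rot': array([ 3.14016794e+00, -1.37466156e-04, -2.80188619e+00]), 'force': array([-0.28677533, -0.00770612, -0.71144784]), 'moment': array([-0.00353469,  0.01400156, -0.00147224]), 'width': 0.08748062133133352}
```

View pics/top0.png

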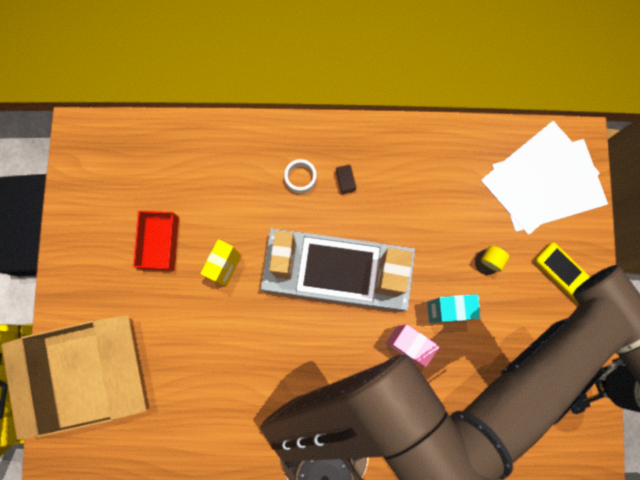

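View pics/side0.png

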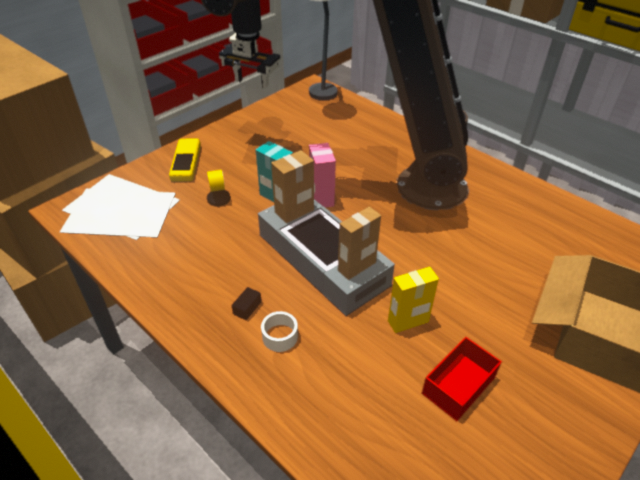

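The top view shows the lift at (339,270). Two brown cartons stand on it: a larger one at (397,270) on the right deck, which is -y, and a smaller one at (282,254) on the left deck.

- **Could be taken for the thick carton:** brown (397,270), pink (413,345), turquoise (457,308).
- **Could be taken for the slim carton:** brown (282,254), yellow (220,263).

I choose the two brown ones on the decks. The side view agrees, with brown cartons at (293,187) and (359,243). Next I measure them.

Run:
```python
from h import *
a=np.load("top0.npz"); im,W=a["im"],a["W"]
s=np.load("side0.npz")
P=np.concatenate([W.reshape(-1,3),s["W"].reshape(-1,3)])
C=np.concatenate([im.reshape(-1,3),s["im"].reshape(-1,3)])
box=W[225:315,255:420].reshape(-1,3)
def rect(Q,n):
    r=cv2.minAreaRect((Q[:,:2]*1000).astype(np.float32)); print(n,len(Q),np.round(r[0],1),np.round(r[1],1),round(r[2],2),"z",np.round(np.median(Q[:,2]),4)); return r
st=box[(box[:,2]>.08)&(box[:,2]<.10)]; rect(st,"decks")
def top(z0,z1,u0,u1,n):
    B=W[220:320,u0:u1].reshape(-1,3); Q=B[(B[:,2]>z0)&(B[:,2]<z1)]; return rect(Q,n)
top(.255,.285,370,420,"thick top"); top(.245,.275,262,305,"slim top")
B=W[245:295,305:370].reshape(-1,3); print("platform z",np.nanpercentile(B[:,2],[5,50,95]))
# side cloud
S=s["W"].reshape(-1,3)
for n,z0,z1,y in(("thick",.262,.28,-1),("slim",.252,.27,1)):
    m=(S[:,2]>z0)&(S[:,2]<z1)&(S[:,0]>.4)&(S[:,0]<.75)&(abs(S[:,1])<.25); Q=S[m]; print(n,len(Q))
    for yy in(-1,1):
        q=Q[(Q[:,1]+0.03)*yy>0]
        if len(q)>20: rect(q,f"side {n} {yy}")
m=(S[:,2]>.085)&(S[:,2]<.095)&(S[:,0]>.35)&(S[:,0]<.8)&(abs(S[:,1])<.3); rect(S[m],"side deck")
cv2.imwrite("pics/crop.png",np.hstack([cv2.resize(im[215:325,250:430],None,fx=2.2,fy=2.2),cv2.resize(s["im"][140:310,245:445],(285,242))]))
```

```text
decks 6312 [505.7 -28. ] [398.7 171.9] 82.83 z 0.0869
thick top 1067 [ 484.4 -164. ] [ 61.7 101.8] 79.54 z 0.2692
slim top 767 [525.6 114. ] [ 44.8 100.5] 83.15 z 0.2593
platform z [0.07938198 0.0851631  0.09097854]
thick 667
side thick -1 594 [ 487.6 -163.1] [ 69.7 103.8] 82.92 z 0.2701
side thick 1 73 [530.4 116.6] [44.4 99.5] 84.5 z 0.2628
slim 1002
side slim -1 416 [ 488.3 -163.3] [ 69.7 103.1] 79.82 z 0.2669
side slim 1 586 [528.5 114.9] [ 48.7 103.4] 83.39 z 0.2601
side deck 3344 [492.5  37.4] [534.9 222.4] 82.55 z 0.0887
```

View pics/crop.png

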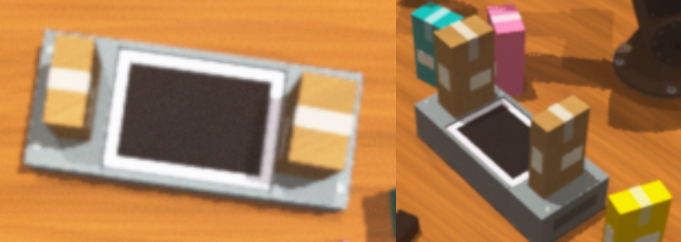

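The crop confirms the choice. The thick carton is on the -y deck, about 1.6 mm back from the well. The slim one is on the +y deck, about 16 mm back. The platform is nearly level and the sizes match.

- **Station:** centre (0.506,-0.028), with its y axis along (0.125,0.992).
- **First move:** go behind the thick carton at tip height 0.226, with the jaws along station x.

Emit:
send_rows(motion=[{"offset": [-4,3,0],"turn": -8},{"offset": [-8,6,0],"turn": -16},{"offset": [-12,9,0],"turn": -24},{"offset": [-16,12.5,0],"turn": -32},{"offset": [-20,15.7,0],"turn": -40},{"offset": [-24,19,0],"turn": -48},{"offset": [-28,22,0],"turn": -56},{"offset": [-31,24.5,0],"turn": -63.4}], hand=0.2)

```text
t: 0.9
eef_pos: [0.4363, -0.3, 0.4046]
ee_rot: [-3.142, 0.0, -1.689]
force: [0.9, -0.8, 0.2]
width: 0.0527
```

Emit:
send_rows(motion=[{"offset": [0,-3.2,0],"turn": 0},{"offset": [-3,-3.2,0],"turn": 0},{"offset": [-5.5,-3.2,0],"turn": 0},{"offset": [-5.5,-3.2,0],"turn": 0}])

```text
t: 1.3
eef_pos: [0.4745, -0.2494, 0.4043]
ee_rot: [3.141, 0.001, -1.693]
force: [-0.3, -0.4, 0.3]
width: 0.0524
```

```bash
cat >> h.py <<'E'
c=np.array([.5057,-.028]); U=np.array([[.992,-.125],[.125,.992]]) # rows: station x, y
def st(p): return U@(np.array(p[:2])-c)
def where():
    s=get_state(); print("t",s["t"],"lat,s",np.round(st(s["eef_pos"]),4),"tip z",round(s["eef_pos"][2]-.178,4),"yaw",round(s["ee_rot"][2],3),"F",np.round(s["force"],1))
E
python3 - <<'E'
from h import *
where()
E
```

```text
t 1.3 lat,s [-0.0033 -0.2235] tip z 0.2263 yaw -1.693 F [-0.3 -0.4  0.3]
```

Emit:
send_rows(motion=[{"offset": [-1.5,0,0],"turn": 0},{"offset": [-3,0,0],"turn": 0},{"offset": [-4,0,0],"turn": 0},{"offset": [-4.7,0,0],"turn": 0},{"offset": [-5.3,0,0],"turn": 0},{"offset": [-6,0,0],"turn": 0},{"offset": [-6.7,0,0],"turn": 0},{"offset": [-7.4,0,0],"turn": 0}])

```text
t: 2.1
eef_pos: [0.4833, -0.1776, 0.4046]
ee_rot: [3.141, 0.0, -1.696]
force: [0.2, -0.8, -0.1]
width: 0.0525
```

```bash
cat >> h.py <<'E'
def look(n,cams=("top","side")):
    t=[]
    for k in cams:
        d=grab_frame(k); W=cloud(d); np.savez(f"{k}{n}.npz",im=d["frame"],W=W)
        im=d["frame"]; t.append(cv2.resize(im[170:350,230:470] if k=="top" else im[110:320,230:450],(390,300)))
    cv2.imwrite(f"pics/look{n}.png",np.hstack(t)); where()
E
python3 - <<'E'
from h import *
look(1)
E
```

```text
t 2.2 lat,s [-0.0035 -0.1509] tip z 0.2266 yaw -1.695 F [0.4 0.2 0.5]
```

View pics/look1.png

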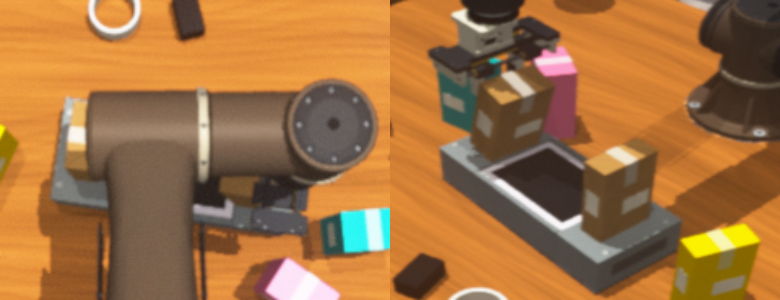

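The side crop shows the thick carton tilting inwards, held by the fingers at (500,70), and the slim one still upright at (620,190). I push on.

Emit:
send_rows(motion=[{"offset": [-0.6,0,0],"turn": 0},{"offset": [-1.2,0,0],"turn": 0},{"offset": [-1.8,0,0],"turn": 0},{"offset": [-2.4,0,0],"turn": 0},{"offset": [-3,0,0],"turn": 0},{"offset": [-3.6,0,0],"turn": 0},{"offset": [-4,0,0],"turn": 0},{"offset": [-4,0,0],"turn": 0}])

```text
t: 3.0
eef_pos: [0.4884, -0.1378, 0.4047]
ee_rot: [-3.142, 0.0, -1.695]
force: [-0.5, 0.7, 0.3]
width: 0.0525
```

Run:
```python
from h import *
look(2)
S=np.load("side2.npz")["W"].reshape(-1,3); L=(S[:,:2]-c)@U.T
m=(abs(L[:,0])<.05)&(abs(L[:,1])<.1)
for s in np.arange(-.16,.16,.02):
    q=S[(abs(L[:,0])<.03)&(abs(L[:,1]-s)<.01)]; print(round(s,2),len(q),np.round(np.percentile(q[:,2],[10,50,90]),3) if len(q) else '')
```

```text
t 3.1 lat,s [-0.0034 -0.1115] tip z 0.2267 yaw -1.695 F [0.9 0.2 0.4]
-0.16 105 [0.088 0.091 0.667]
-0.14 101 [0.092 0.669 0.671]
-0.12 139 [0.255 0.67  0.672]
-0.1 329 [0.138 0.355 0.671]
-0.08 1189 [0.307 0.429 0.667]
-0.06 1283 [0.427 0.529 0.655]
-0.04 433 [0.138 0.617 0.649]
-0.02 441 [0.138 0.615 0.648]
-0.0 451 [0.138 0.613 0.647]
0.02 385 [0.137 0.612 0.65 ]
0.04 501 [0.138 0.614 0.648]
0.06 407 [0.139 0.617 0.647]
0.08 471 [0.094 0.608 0.644]
0.1 332 [0.585 0.622 0.643]
0.12 349 [0.262 0.613 0.639]
0.14 468 [0.26  0.598 0.634]
```

View pics/look2.png

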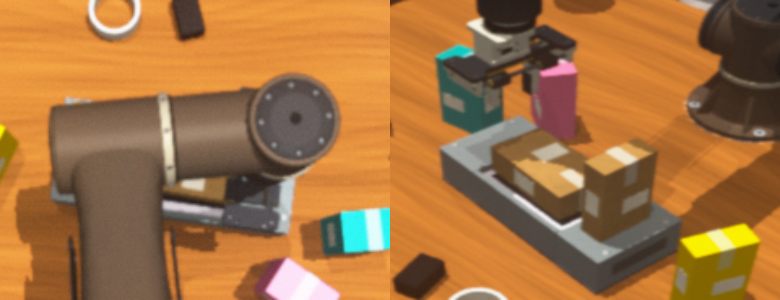

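The thick carton now lies flat in the well, top at 0.138, so the platform is about 14 mm down. The forearm is far above, at about 0.6. Next I find the carton's lengthwise extent.

```bash
cat >> h.py <<'E'
def ext(n,z0,z1,cam="side",smax=.115):
    S=np.load(f"{cam}{n}.npz")["W"].reshape(-1,3); L=(S[:,:2]-c)@U.T
    m=(S[:,2]>z0)&(S[:,2]<z1)&(abs(L[:,0])<.075)&(L[:,1]<smax)&(L[:,1]>-.2)
    r=cv2.minAreaRect((L[m]*1000).astype(np.float32)); print(cam,m.sum(),np.round(r[0],1),np.round(r[1],1),round(r[2],1),"s",np.round(np.percentile(L[m,1],[.5,99.5]),4),"lat",np.round(np.percentile(L[m,0],[.5,99.5]),4),"z",np.round(np.percentile(S[m,2],[10,50,90]),4))
E
python3 - <<'E'
from h import *
ext(2,.132,.145); ext(2,.132,.145,"top")
E
```

```text
side 1477 [  2.9 -13.5] [184.9 102.5] 88.1 s [-0.1033  0.0763] lat [-0.0474  0.0548] z [0.135  0.138  0.1408]
top 332 [-42.1 -41.4] [ 38.  108.6] 12.8 s [-0.0863  0.0132] lat [-0.0511 -0.0152] z [0.1337 0.1373 0.1411]
```

Emit:
send_rows(motion=[{"offset": [4,0,0],"turn": 0},{"offset": [5,0,4],"turn": 0},{"offset": [5,0,8],"turn": 0},{"offset": [5,0,11],"turn": 0},{"offset": [5,0,12],"turn": 0},{"offset": [5,0,12],"turn": 0}])

```text
t: 3.7
eef_pos: [0.4819, -0.1881, 0.2837]
ee_rot: [3.139, -0.0, -1.695]
force: [0.6, -0.2, 1.1]
width: 0.0528
```

Emit:
send_rows(motion=[{"offset": [-1.5,0,0],"turn": 0},{"offset": [-2.5,0,0],"turn": 0},{"offset": [-3.4,0,0],"turn": 0},{"offset": [-4,0,0],"turn": 0},{"offset": [-4.5,0,0],"turn": 0},{"offset": [-5,0,0],"turn": 0}])

```text
t: 4.3
eef_pos: [0.4887, -0.1382, 0.2853]
ee_rot: [-3.14, -0.001, -1.695]
force: [1.0, -4.0, 2.9]
width: 0.0526
```

Emit:
send_rows(motion=[{"offset": [-0.4,0,0],"turn": 0},{"offset": [-0.8,0,0],"turn": 0},{"offset": [-1.2,0,0],"turn": 0},{"offset": [-1.2,0,0],"turn": 0}])

```text
t: 4.7
eef_pos: [0.4897, -0.126, 0.2845]
ee_rot: [3.141, 0.0, -1.695]
force: [-1.0, -1.0, 1.0]
width: 0.0526
```

Run:
```python
from h import *
look(3); ext(3,.130,.145)
```

```text
t 4.8 lat,s [-0.0037 -0.0993] tip z 0.1063 yaw -1.695 F [-0.1 -0.1 -0.4]
side 1444 [ 0.4 -5.5] [105.4 202. ] 0.6 s [-0.1005  0.093 ] lat [-0.0502  0.0504] z [0.1341 0.1373 0.1401]
```

Emit:
send_rows(motion=[{"offset": [2,0,0],"turn": 0},{"offset": [2,0,-4],"turn": 0},{"offset": [1,0,-6],"turn": 0},{"offset": [-3.5,-0.3,-6],"turn": 0},{"offset": [-7.5,-0.3,-6],"turn": 0},{"offset": [-10.2,-0.3,-6],"turn": 0},{"offset": [-10.2,-0.3,-6],"turn": 0},{"offset": [-10.2,-0.3,-6],"turn": 0}])

```text
t: 5.6
eef_pos: [0.5053, -0.0249, 0.3443]
ee_rot: [3.141, 0.0, -1.694]
force: [1.0, 0.2, 0.0]
width: 0.0527
```

Run:
```python
from h import *
where()
```

```text
t 5.6 lat,s [-0.0008  0.003 ] tip z 0.1663 yaw -1.694 F [1.  0.2 0. ]
```

Emit:
send_rows(motion=[{"offset": [0,0,1.5],"turn": 0},{"offset": [0,0,2.2],"turn": 0},{"offset": [0,0,2.8],"turn": 0},{"offset": [0,0,3.4],"turn": 0},{"offset": [0,0,4.0],"turn": 0},{"offset": [0,0,4.6],"turn": 0},{"offset": [0,0,5.2],"turn": 0},{"offset": [0,0,5.8],"turn": 0}])

```text
t: 6.4
eef_pos: [0.5055, -0.0258, 0.2864]
ee_rot: [-3.141, -0.0, -1.695]
force: [-1.1, -3.9, 4.4]
width: 0.0522
```

Emit:
send_rows(motion=[{"offset": [0,0,0.5],"turn": 0},{"offset": [0,0,1.0],"turn": 0},{"offset": [0,0,1.5],"turn": 0},{"offset": [0,0,1.9],"turn": 0},{"offset": [0,0,2.1],"turn": 0}])

```text
t: 6.9
eef_pos: [0.5055, -0.0257, 0.2653]
ee_rot: [3.141, -0.0, -1.695]
force: [-3.0, -3.1, 5.6]
width: 0.0525
```

Emit:
send_rows(motion=[{"offset": [0,0,0.1],"turn": 0},{"offset": [0,0,0.2],"turn": 0},{"offset": [0,0,0.2],"turn": 0}])

```text
t: 7.2
eef_pos: [0.5055, -0.0257, 0.2644]
ee_rot: [-3.141, -0.0, -1.695]
force: [-5.2, -4.2, 13.6]
width: 0.0527
```

Emit:
send_rows(motion=[{"offset": [0,0,0.1],"turn": 0},{"offset": [0,0,0.1],"turn": 0}])

```text
t: 7.4
eef_pos: [0.5054, -0.0257, 0.2642]
ee_rot: [-3.141, -0.001, -1.695]
force: [-7.2, -2.6, 23.7]
width: 0.0528
```

Emit:
send_rows(motion=[{"offset": [0,0,-3],"turn": 0},{"offset": [0,0,-8],"turn": 0},{"offset": [4,0,-13],"turn": 0},{"offset": [9,0,-16],"turn": 0},{"offset": [9,0,-20],"turn": 0},{"offset": [9,0,-20],"turn": 0}])

```text
t: 8.0
eef_pos: [0.4951, -0.1164, 0.4682]
ee_rot: [-3.132, 0.001, -1.697]
force: [1.0, 0.6, -0.4]
width: 0.0526
```

Run:
```python
from h import *
look(4); ext(4,.07,.0878); ext(4,.235,.285,smax=.3)
S=np.load("side4.npz")["W"].reshape(-1,3); L=(S[:,:2]-c)@U.T
for n,m in (("deck",(abs(L[:,0])<.06)&(abs(L[:,1]+.16)<.03)),("thick",(abs(L[:,0])<.04)&(abs(L[:,1])<.07))):
    z=S[m,2]; z=z[z<.15]; print(n,len(z),np.round(np.median(z),4))
```

```text
t 8.1 lat,s [-0.0001 -0.0878] tip z 0.2858 yaw -1.696 F [ 0.3 -1.  -0.6]
side 1512 [ -0.1 -42.8] [311.6 149.8] 90.0 s [-0.1922  0.0939] lat [-0.0745  0.0715] z [0.0761 0.0853 0.0873]
side 784 [  4.4 145.6] [103.4  48.8] 0.8 s [0.1229 0.1694] lat [-0.046   0.0554] z [0.2423 0.2591 0.2621]
deck 539 0.0904
thick 884 0.0864
```

View pics/look4.png

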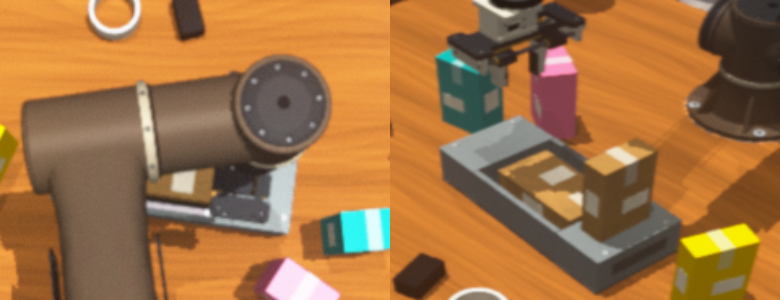

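The thick carton's top measures 4 mm below the decks (0.0864 against 0.0904), so the platform is on its stop. The carton runs from about s = -0.087 to +0.093, inside the well. Next I go over and behind the slim carton.

Emit:
send_rows(motion=[{"offset": [0,0,-3.5],"turn": 0},{"offset": [-4.5,-0.3,-3.5],"turn": 0},{"offset": [-9,-0.3,-3.5],"turn": 0},{"offset": [-13.5,-0.3,-3.5],"turn": 0},{"offset": [-18,-0.3,-3.5],"turn": 0},{"offset": [-22.5,-0.3,-3.5],"turn": 0},{"offset": [-27,-0.3,-3.5],"turn": 0},{"offset": [-31,-0.3,-3.5],"turn": 0}])

```text
t: 8.9
eef_pos: [0.5353, 0.1956, 0.4954]
ee_rot: [3.139, -0.001, -1.694]
force: [1.2, 0.4, 0.3]
width: 0.0527
```

Run:
```python
from h import *
where()
```

```text
t 8.9 lat,s [0.0014 0.2255] tip z 0.3174 yaw -1.694 F [1.2 0.4 0.3]
```

Emit:
send_rows(motion=[{"offset": [0,0,4],"turn": 0},{"offset": [0,0,8],"turn": 0},{"offset": [0,0,10.2],"turn": 0},{"offset": [1,0,10.2],"turn": 0},{"offset": [2.2,0,10.2],"turn": 0},{"offset": [3.4,0,10.2],"turn": 0},{"offset": [4.2,0,10.2],"turn": 0},{"offset": [4.7,0,10.2],"turn": 0}])

```text
t: 9.7
eef_pos: [0.5299, 0.1445, 0.397]
ee_rot: [-3.14, 0.002, -1.696]
force: [0.8, 0.1, -0.2]
width: 0.0525
```

Emit:
send_rows(motion=[{"offset": [0.5,0,0],"turn": 0},{"offset": [1.1,0,0],"turn": 0},{"offset": [1.7,0,0],"turn": 0},{"offset": [2.3,0,0],"turn": 0},{"offset": [2.9,0,0],"turn": 0},{"offset": [3.5,0,0],"turn": 0},{"offset": [4.1,0,0],"turn": 0},{"offset": [4.1,0,0],"turn": 0}])

```text
t: 10.5
eef_pos: [0.5247, 0.1043, 0.3957]
ee_rot: [3.141, -0.0, -1.696]
force: [-0.4, -0.0, -0.2]
width: 0.0524
```

Emit:
send_rows(motion=[{"offset": [0,0,0],"turn": 0},{"offset": [0,0,0],"turn": 0},{"offset": [0,0,0],"turn": 0},{"offset": [0,0,0],"turn": 0}])

```text
t: 10.9
eef_pos: [0.5248, 0.1052, 0.3956]
ee_rot: [3.142, -0.0, -1.695]
force: [0.7, -0.1, -0.1]
width: 0.0524
```

Run:
```python
from h import *
look(5); ext(5,.120,.140,smax=.19)
```

```text
t 11.0 lat,s [0.0023 0.1345] tip z 0.2176 yaw -1.695 F [-0.   0.1  0.8]
side 1487 [ 6.5 34.5] [102.6 176.1] 1.7 s [-0.0513  0.1203] lat [-0.0435  0.0567] z [0.1273 0.1325 0.1357]
```

View pics/look5.png

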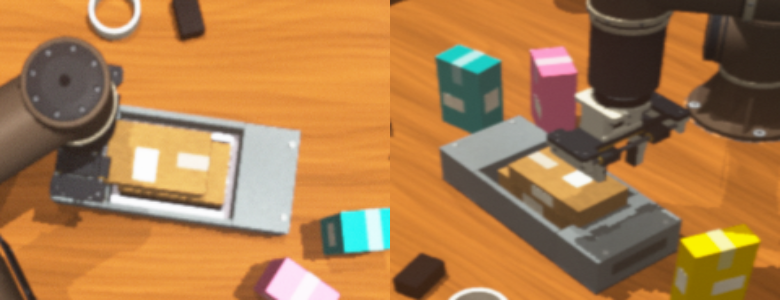

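The slim carton now lies on the thick one, from s = -0.051 to +0.120, with its tail still on the +y deck. I slide it about 33 mm in -y.

Emit:
send_rows(motion=[{"offset": [-2.8,-0.3,0],"turn": 0},{"offset": [-2.8,-0.3,4],"turn": 0},{"offset": [-2.8,-0.3,8],"turn": 0},{"offset": [-2.8,-0.3,10.7],"turn": 0},{"offset": [-2.8,-0.3,10.7],"turn": 0},{"offset": [-1.5,-0.3,10.7],"turn": 0},{"offset": [-0.5,-0.3,10.7],"turn": 0},{"offset": [0,-0.3,10.7],"turn": 0}])

```text
t: 11.8
eef_pos: [0.528, 0.1036, 0.2903]
ee_rot: [-3.14, 0.001, -1.696]
force: [0.1, 0.0, 0.0]
width: 0.0529
```

Emit:
send_rows(motion=[{"offset": [0.6,0,0],"turn": 0},{"offset": [1.1,0,0],"turn": 0},{"offset": [1.6,0,0],"turn": 0},{"offset": [2.1,0,0],"turn": 0},{"offset": [2.5,0,0],"turn": 0},{"offset": [2.9,0,0],"turn": 0},{"offset": [3.3,0,0],"turn": 0},{"offset": [3.6,0,0],"turn": 0}])

```text
t: 12.6
eef_pos: [0.5233, 0.0687, 0.2887]
ee_rot: [-3.141, 0.0, -1.695]
force: [1.5, 4.2, 2.5]
width: 0.0526
```

Run:
```python
from h import *
look(6); ext(6,.120,.140,smax=.19); ext(6,.120,.140,"top",smax=.19)
```

```text
t 12.7 lat,s [0.0053 0.0978] tip z 0.1105 yaw -1.695 F [1.6 0.8 1.3]
side 757 [ 7.4 13.5] [199.9 102.3] 87.7 s [-0.0831  0.111 ] lat [-0.0452  0.0552] z [0.1255 0.1303 0.1334]
top 2050 [ 2.  -8.1] [101.  150.8] 0.2 s [-0.0828  0.0634] lat [-0.048   0.0516] z [0.1251 0.1291 0.1334]
```

Emit:
send_rows(motion=[{"offset": [-2,0,0],"turn": 0},{"offset": [-4,0,-2],"turn": 0},{"offset": [-7,0,-6],"turn": 0},{"offset": [-11,0,-10],"turn": 0},{"offset": [-15,0,-14],"turn": 0},{"offset": [-19,0,-17],"turn": 0},{"offset": [-23,0,-18],"turn": 0},{"offset": [-23,0,-18],"turn": 0}])

```text
t: 13.5
eef_pos: [0.5522, 0.3009, 0.4698]
ee_rot: [-3.14, 0.001, -1.693]
force: [-0.3, -0.5, -1.5]
width: 0.0528
```

Run:
```python
from h import *
look(7); ext(7,.120,.140,smax=.19); ext(7,.120,.140,"top",smax=.19)
for k in("side","top"):
    S=np.load(k+"7.npz")["W"].reshape(-1,3); L=(S[:,:2]-c)@U.T
    for a,b in((-.19,-.12),(.12,.19)):
        m=(abs(L[:,0])<.06)&(L[:,1]>a)&(L[:,1]<b)&(S[:,2]<.15); print(k,"deck",m.sum(),np.round(np.median(S[m,2]),4))
    m=(abs(L[:,0])<.04)&(abs(L[:,1])<.07)&(S[:,2]<.2); print("slim top",np.round(np.median(S[m,2]),4))
    m=(abs(L[:,0])<.045)&(abs(L[:,1])<.11)&(S[:,2]<.0885)&(S[:,2]>.08); print("thick visible s",m.sum(),np.round(np.percentile(L[m,1],[2,98]),4))
```

```text
t 13.6 lat,s [0.0047 0.3291] tip z 0.2894 yaw -1.694 F [-0.4 -0.3 -0.7]
side 1693 [4.5 3. ] [177.1 105.7] 89.9 s [-0.0816  0.0892] lat [-0.0465  0.0558] z [0.1263 0.1301 0.133 ]
top 2409 [1.9 0.7] [100.7 170.2] 0.3 s [-0.0832  0.0851] lat [-0.0479  0.0513] z [0.1251 0.1293 0.1336]
side deck 618 0.0904
side deck 882 0.0904
slim top 0.1304
thick visible s 115 [-0.1069  0.1067]
top deck 1132 0.0893
top deck 1128 0.0894
slim top 0.1294
thick visible s 106 [-0.1099  0.1094]
```

View pics/look7.png

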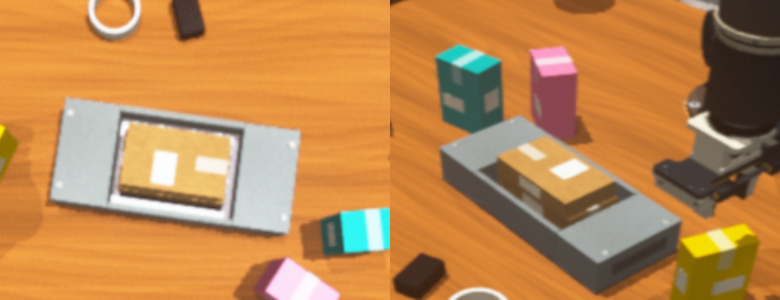

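The slim carton lies flat on the thick one, with its top at 0.130 = 0.086 + 0.044, so the platform is right down. Gaps show at both ends and both decks are clear. I hand the job in.

```bash
python3 -c "
from station import *
print(job_done())"
```

```text
the job is handed in; nothing more can be done
None
```

The lift is loaded and the job is handed in at 13.6 s of robot time. `job_done()` reports no verdict.

**What I did:** I toppled the thick carton from the -y deck, slid it about 13 mm to the middle of the well, and pressed it down until the platform stopped (about 24 N). I then toppled the slim carton from the +y deck onto it, slid it about 33 mm inwards and moved the arm clear.

**Last checks:**
- **Slim carton:** it lies from about -83 to +87 mm along the well (limits ±105 mm), flat. Its top is at 130 mm, so the platform is still on its stop.
- **Thick carton:** its top measured 4 mm below the decks before the slim carton went on. It then lay at about -87 to +93 mm. I could not measure its ends once it was covered, but the final picture shows gaps at both ends.
- **Decks and other things:** both decks are clear. I saw no bystander or look-alike moved, though the last picture leaves out the bin and prism and I measured none of them.
- **Disagreement:** the two cameras differ by up to about 4 mm on the carton's ends, which does not affect the result.

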